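# Scan the block heater's barcode and put the scanner back

### The job

Log the tubes in the block heater: take the cordless barcode scanner out of its cradle, point it squarely at the middle of the barcode label on the heater's sloping front panel from about 100 mm away, with its scan line running across all the bars, and hold it quite still there for a good second so that it reads. Then lower the scanner back into its cradle the way it lay (do not drop it in) and let go. Do not knock the heater, and leave the other things where they stand.

Things in the scene. Friction and masses are not known exactly. Their poses are not given: they have to be found in the camera images.
- scanner: Pistol-shaped cordless barcode scanner, white with teal trigger and palm strip, 0.18-0.31 kg, lying palm side up in its cradle. Origin: mid handle, where to grip. x along the handle to the head, z up, y across. Handle: bar x -65..+50 mm, 32 wide (y), z -19..+19; fingers fit beside it from x -40 to +28. Reads by itself. Centre of mass near x = +30.
- window (a point): Centre of the scanner's dark red window, at (98, 0, -59) mm in the scanner's frame, at the lower end of its head. The head is 66 mm wide and 100 long, reaches x = 122, from 45 mm above to 66 below the handle's line. Site z: out along the beam, which points down and 15 degrees forward (0.259, 0, -0.966 in the scanner's frame); point y: along the scan line, parallel to the scanner's y.
- focus (a point): Point on the beam 100 mm in front of the window, the best reading distance, at (124, 0, -156) mm in the scanner's frame; axes as the window's. The label is read when this point lies near its middle, the beam is square to it and the scan line runs along its long side.
- barcode (a point): Centre of the white barcode label (74 by 36 mm, black bars 26 mm long over a 59 mm width) on the heater's sloping front panel, 50 mm above the bench. z: straight out of the label, leaning 40 degrees from vertical towards the heater's front. y: along the label's long side, across the bars. x: up the slope.
- heater: White block heater, fixed, 176 mm wide, 102 high, with a blue-grey control panel in front that rises at 40 degrees, and four teal-capped tubes standing in its block, their tops 173 mm above the bench. Origin on the bench under the label's centre; x towards its back (front faces -x); it reaches from x = -23 to +225 mm.
- cradle: Grey base (240x104, 14 high, mm) fixed to the bench, with two black supports, open on top, in which the scanner's handle lies level, head beyond the front one. Origin on the bench under the window; x as the scanner's. Home of the scanner's origin: (-98, 0, 100), axes parallel. Supports, 18 long, at x -151 and -57; handle rests at z 81 between cheeks 42 apart, flared to z 107; rib under it 26 high.
- rack: Blue tube rack, 180 by 98 mm, with six teal-capped tubes, 126 mm high; stands loose. Origin: centre of its underside, long side along x. Leave alone.
- flask: Stoppered conical glass flask, 85 mm wide at the foot, 140 mm high; stands loose. Origin: centre of its underside. Leave alone.
- slide_box: Orange microscope slide box, 178 by 88 mm, 34 mm high; lies loose. Origin: centre of its underside, long side along x. Leave alone.
Things that resemble listed ones, but are neither listed nor needed, are in the scene too. What is shaped like the scanner but yellow is not meant.

How it is judged (in metres and radians):
On the way, in this order (a step that is already met when the one before it is completed fails the run):
1. the held scanner is aimed squarely at the middle of the barcode label from about 100 mm and held still for a second (x of focus in the frame of barcode between -0.015 and 0.015 m and y of focus in the frame of barcode between -0.018 and 0.018 m and z of focus in the frame of barcode between -0.04 and 0.04 m and z of window in the frame of barcode above 0.04 m and angle between the z axis of focus and the z axis of barcode, either way round below 0.26 rad and angle between the y axis of focus and the y axis of barcode, either way round below 0.26 rad and linear speed of scanner below 0.02 m/s and angular speed of scanner below 0.15 rad/s and contact force between the fingers and scanner above 1 N), for 1 s.
2. the scanner is lowered into its cradle while still held (z of scanner in the frame of cradle below 0.107 m and x of window in the frame of cradle between -0.02 and 0.02 m and y of scanner in the frame of cradle between -0.01 and 0.01 m and contact force between the fingers and scanner above 1 N), for 0.1 s.
At the end, for the whole second after the job is handed in: After the scan, the scanner lies at rest in its cradle as at the start, handle down between both pairs of cheeks: within 20 mm of home along the cradle, 8 mm sideways and 6 mm in height, level within 0.1 rad and in line with the cradle within 0.12 rad (x of window in the frame of cradle between -0.02 and 0.02 m and y of scanner in the frame of cradle between -0.008 and 0.008 m and z of scanner in the frame of cradle between 0.094 and 0.106 m and angle between scanner's own z axis and vertical below 0.1 rad and angle between the x axis of scanner and the x axis of cradle, either way round below 0.12 rad and linear speed of scanner below 0.01 m/s); the robot touches nothing.
It fails at once if the heater is knocked (contact force between any of scanner, the fingers, the arm and heater above 3 N).
It fails at once if a thing standing about is pushed over 15 mm out of its place (distance of any of rack, flask, slide_box from where it was at the start of the episode above 0.015 m).
It fails at once if the scanner is dropped (linear speed of scanner above 0.5 m/s and contact force between the fingers and scanner below 0.1 N and contact force between scanner and cradle below 0.1 N).
It also fails if it takes over 58 s, if anything falls off the work surface, if the arm or the gripper's body presses on something with over 40 N, if the wrist force passes 120 N, or if a joint passes its speed limit or range.

### The arm

A 6-joint arm with a two-finger parallel gripper is mounted at the origin on the work surface. World frame = base frame: x ahead of the robot, y to its left, z up, the work surface at z = 0. Lengths are in m, angles in degrees, forces in N, time in s.
With the tool pointing down it reaches from about 0.25 to 0.725 m from the base axis. Payload 9.7 kg.
Tool frame: the origin (TCP) lies at the very end of the fingers, on their centre line; the grasp point (between the pads) lies 19 mm behind it; z points along the fingers, y is the direction in which the jaws open and shut (so a half turn about z gives the same grasp; the last joint's range is limited). The gripper opens to 85 mm and grips with 20 to 120 N. Pads are 22 mm wide; open, the fingers measure 114 mm over their backs; the gripper's body (76 mm by 85 mm) begins 54 mm behind the grasp point. The pads swing forward as they close: fully open they stand 13 mm farther back than shut.
Start: joints at [72.823, 4.979, 10.078, 95.1, 0, 90], TCP at [0.162, 0.525, 0.231] pointing down, gripper open.
Joint ranges: [-179.16, 179.16], [-48.56, 103.87], [-65.8, 70.77], [-126.05, 130.52], [-82.76, 87.17], [-180, 180]. Speed limits (degrees/s): [127.2, 127.2, 147.25, 180, 180, 180].

### API

Orientations are given as [roll, pitch, yaw] about the fixed x, y, z axes, in that order (R = Rz(yaw) Ry(pitch) Rx(roll)).
In Python, from workcell import bot gives the robot as it stands.
- The arm moves only by the shell command python3 -m pendant 'ROWS' [FORCE]. ROWS is JSON, a list that holds one entry, the list of rows, each a list of 7 numbers: the shift along the tool's x, y, z in cm, then the turn, a rotation vector about the tool's x, y, z in rad, then the opening in per cent of the stroke, from 0 (shut) to 100 (fully open). In form: [[[dx, dy, dz, ax, ay, az, gripper], ...]]. A call has 1 to 5 rows; each row shifts and turns the pose as measured when the row begins, along the tool's axes as they then stand; what a row does not reach is not made up. A row lasts 1/12 s, in which the tool goes at most 41.7 mm and 7.16 degrees, less where a joint would pass 70% of its speed; a pose out of reach is approached as far as the arm can. A call with a gripper value outside its range is refused whole. The fingers move at their own pace and stop on an object; FORCE is the grip in N (left out, the last holds). Time passes only in rows, so rows that do not move let the fingers close. It gives the time, the measured TCP pose, the force and the opening at its end, in the units of the state.
- bot.get_obs(): the state, without advancing time (a new reading comes with each control period).
- bot.camera(name): name is "scene" or "top"; returns the picture (480x640x3 uint8, red, green, blue); there is no depth.
- bot.get_calibration(name): a dict with "intrinsics" (3x3 intrinsics, pixels), "pose" (4x4, takes a point from camera to world coordinates). Camera axes: x right, y down, z forward; pixel columns grow to the right and rows downward; lengths in m; the calibration is good to about 2 mm. A picture is of the moment at which its call begins. get_calibration takes no time and is no camera call.
- bot.job_done(): hands the job in, once; it reports no verdict.
Trained networks look in the newest picture that a camera, given by its name, has taken for a name from the list of things; names that differ only in an ending like _2 or _b are one class to them, and where a whole thing is asked for, a point or a joint stands for the part that bears it (a point fixed in the world has none). Each returns a list of dicts, best first, with "confidence" (0 to 1); they miss things now and then, are a little off and sometimes report something else, mostly with a low value. They report only what shows in the picture. A call takes as long as a camera call. They do not tell look-alikes from the thing itself.
- bot.masks_of(camera, thing): "pixels" (480x640 bool, what is visible of it) and "extent" ([left, top, right, bottom] in pixels, round what is visible of it).
- bot.mark_of(camera, thing): "uv" ([column, row] in pixels: a listed point, or the origin of a listed thing).
The state is a dict: "time": time; "q": joint angles; "qd": joint speeds; "joint_efforts": joint torques, N m; "ee_pos": TCP position; "tcp_rot": TCP orientation; "wrist_force": force on the tool from outside, world axes, zero at the start; "torque": the same for the moment, N m; "opening": finger opening in m.
Only numpy, scipy, OpenCV 4.12 (cv2) and the standard library are available. Lean on these libraries where they do the work, as an engineer would, in place of code of your own. Each camera call takes 0.05 s, during which the arm holds its last target. There are 200 camera calls.

## Working session

There is one attempt and no reset: what is moved stays moved. The work goes in short steps, Python scripts to look and compute and a shell command to move; the robot and the scene stay as the last step left them, time stands still between calls to the robot, and variables do not carry over. Pictures are saved under pics/ and viewed, about 8 in all and at most 12, crops included, and the job is handed in when it is done.

```bash
mkdir -p pics; ls; cat > h.py <<'E'
import numpy as np, cv2
from workcell import bot
from scipy.spatial.transform import Rotation as R
def cal(n):
    c=bot.get_calibration(n); return np.array(c["intrinsics"]),np.array(c["pose"])
def ray(n,uv):
    K,T=cal(n); d=T[:3,:3]@np.linalg.solve(K,[uv[0],uv[1],1.]); return T[:3,3],d/np.linalg.norm(d)
def atz(n,uv,z):
    o,d=ray(n,uv); return o+d*(z-o[2])/d[2]
def tri(a,b):
    o1,d1=ray('top',a);o2,d2=ray('scene',b)
    s=np.linalg.lstsq(np.c_[d1,-d2],o2-o1,rcond=None)[0]
    p,q=o1+s[0]*d1,o2+s[1]*d2; return (p+q)/2,np.linalg.norm(p-q)
def proj(n,P):
    K,T=cal(n); p=K@(T[:3,:3].T@(np.asarray(P)-T[:3,3])); return p[:2]/p[2]
def snap(n,f):
    im=bot.camera(n); cv2.imwrite('pics/'+f,im[:,:,::-1]); return im
E
python3 - <<'E'
from h import *
np.set_printoptions(precision=4,suppress=True)
for n in ('top','scene'):
    snap(n,n+'0.png'); print(n,cal(n)[1])
    for t in ('scanner','window','barcode','heater','cradle','rack','flask','slide_box'):
        for m in bot.mark_of(n,t): print(t,np.round(m['uv'],1),round(m['confidence'],2))
print(bot.get_obs())
E
```

```text
pics
top [[-0.0101 -0.9858  0.1674  0.2417]
 [-0.9999  0.0113  0.0065 -0.0025]
 [-0.0083 -0.1673 -0.9859  1.6811]
 [ 0.      0.      0.      1.    ]]
scanner [187.2 188. ] 0.93
scanner [221.9 313.9] 0.75
scanner [231.5 225.7] 0.69
window [163.6 207.2] 0.96
window [239.6 281.7] 0.92
window [234.8 201. ] 0.79
barcode [402.8 193.9] 0.62
heater [407.1 196.1] 0.94
heater [405.7 196.7] 0.66
cradle [235.8 203.6] 0.62
rack [324.  203.7] 0.96
flask [145.2 258.2] 0.59
scene [[-0.6213  0.5737 -0.5337  1.5589]
 [ 0.7834  0.4672 -0.4098  0.7883]
 [ 0.0142 -0.6727 -0.7398  1.5051]
 [ 0.      0.      0.      1.    ]]
scanner [391.3 299. ] 0.8
scanner [451.4 263.9] 0.67
scanner [413.4 386.3] 0.58
window [374.3 333. ] 0.93
window [416.6 272.4] 0.77
window [451.3 370.6] 0.64
barcode [222.5 239.6] 0.81
heater [223.9 250.4] 0.95
cradle [376.2 340.2] 0.76
rack [298.7 288.4] 0.7
flask [493.5 358.2] 0.91
slide_box [201.7 190.4] 0.92
{'time': 0.9, 'q': array([72.821 ,  4.9784, 10.0793, 95.0978, -0.0005, 90.0003]), 'qd': array([ 0.0157,  0.0719,  0.0267, -0.007 ,  0.0698, -0.084 ]), 'joint_efforts': array([  0.0018, -52.0088,  46.4861,   0.0014,   0.0001,   0.    ]), 'ee_pos': array([0.1625, 0.5255, 0.2313]), 'tcp_rot': array([179.997 ,   0.0005, 162.8207]), 'wrist_force': array([-0.0585, -0.5592,  1.0641]), 'torque': array([ 0.0015, -0.0028, -0.0112]), 'opening': 0.08608783066541564}
```

```bash
python3 -c "
import cv2
" ; ls pics
```

```text
scene0.png
top0.png
```

View pics/top0.png

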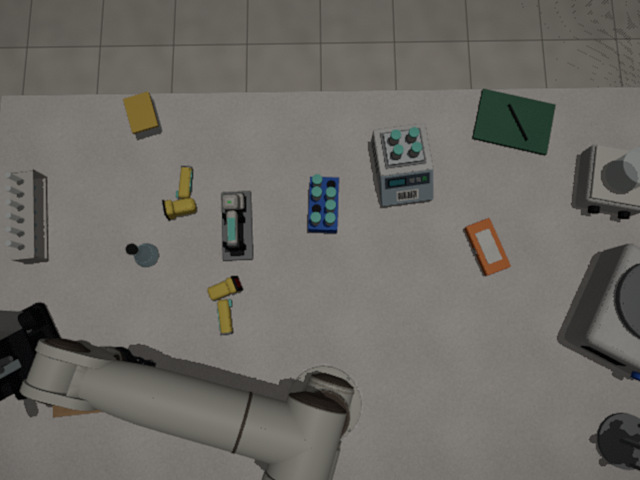

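View pics/scene0.png

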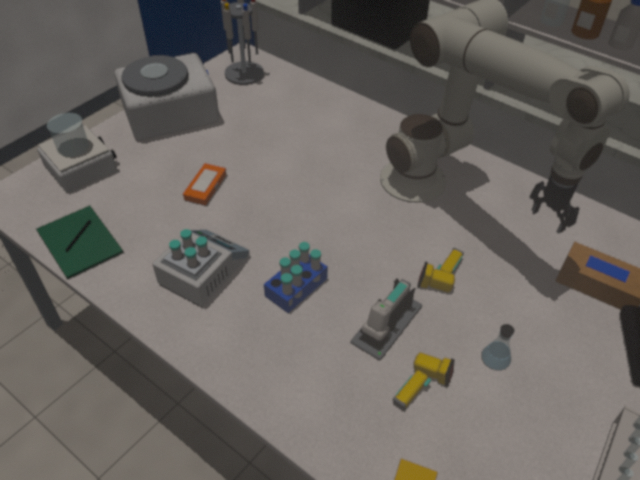

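Top view: the white scanner lies in its grey cradle at about (235,225) with its head up at (233,200). The yellow look-alikes are at (185,195) and (225,300). The heater label is at (407,195) and the rack at (324,204). I'll crop both for exact geometry.

```bash
python3 - <<'E'
from h import *
np.set_printoptions(precision=4,suppress=True)
t=cv2.imread('pics/top0.png'); s=cv2.imread('pics/scene0.png')
def c(im,x,y,w,h): return cv2.convertScaleAbs(cv2.resize(im[y:y+h,x:x+w],(400,300),interpolation=cv2.INTER_CUBIC),alpha=1.5)
cv2.imwrite('pics/crop.png',np.vstack([np.hstack([c(t,180,180,120,90),c(t,346,120,120,90)]),np.hstack([c(s,330,270,120,90),c(s,150,220,120,90)])]))
for a,b,n in (([231.5,225.7],[391.3,299],'scanner'),([234.8,201],[374.3,333],'window'),([402.8,193.9],[222.5,239.6],'barcode'),([407.1,196.1],[223.9,250.4],'heater'),([235.8,203.6],[376.2,340.2],'cradle'),([324,203.7],[298.7,288.4],'rack')):
    print(n,*tri(a,b))
for z in (.014,): 
  for n in ('top','scene'):
    for m in bot.masks_of(n,'cradle')[:2]:
        print(n,m['extent'],m['confidence'],m['pixels'].sum())
E
```

```text
scanner [0.5697 0.2856 0.0969] 0.010081856728488863
window [0.6636 0.2913 0.0396] 0.0006489777665603529
barcode [ 0.6816 -0.2783  0.0543] 0.013490676613167505
heater [ 0.6825 -0.2934 -0.0025] 0.0072794457860041375
cradle [0.6615 0.2961 0.0062] 0.0063387516253571126
rack [ 0.6558 -0.0034  0.0035] 0.014248358246234116
top [221.2, 189.3, 254.5, 260.2] 0.69 1259
scene [352.2, 279.3, 421.7, 359.3] 0.76 1474
```

View pics/crop.png

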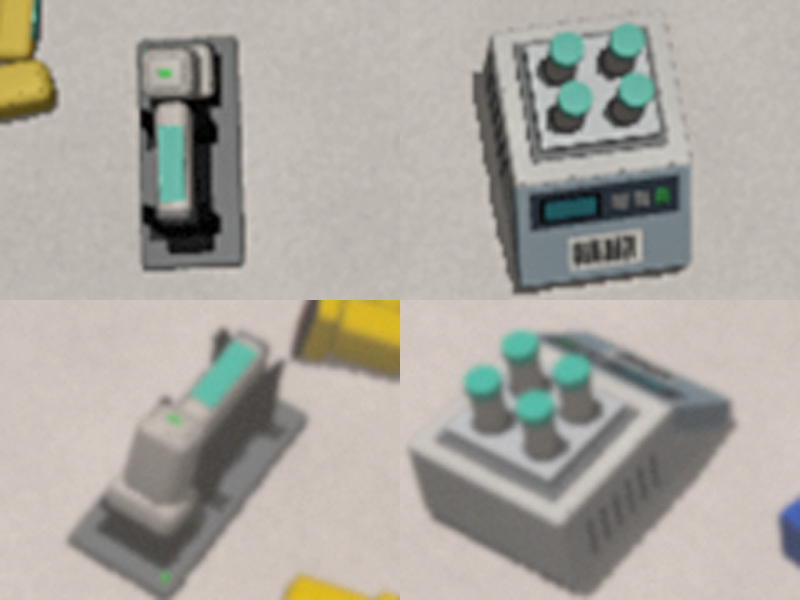

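```bash
cat > m.py <<'E'
from h import *
np.set_printoptions(precision=4,suppress=True)
f=lambda x,y,ox,oy:(ox+(x+.5)*.3-.5,oy+(y+.5)*.3-.5)
C=[f(x,y,180,180) for x,y in ((138,38),(236,36),(244,267),(143,269))]
P=np.array([atz('top',c,.014) for c in C]); print('base',P[:,:2],np.linalg.norm(np.diff(P,axis=0,append=P[:1]),axis=1))
ctr=P.mean(0); ax=(P[0]+P[1]-P[2]-P[3]); yaw=np.degrees(np.arctan2(ax[1],ax[0])); print('ctr',ctr,'yaw',yaw)
S=[f(x,y-300,330,270) for x,y in ((68,542),(172,599),(308,418))]
Q=np.array([atz('scene',c,.014) for c in S]); print('scene FL? corners',Q[:,:2],np.linalg.norm(np.diff(Q,axis=0),axis=1))
im=cv2.imread('pics/top0.png')
def teal(n,box):
    im=cv2.imread(f'pics/{n}0.png'); h=cv2.cvtColor(im,cv2.COLOR_BGR2HSV); m=cv2.inRange(h,(75,70,60),(100,255,255))
    k=np.zeros_like(m); x,y,X,Y=box; k[y:Y,x:X]=m[y:Y,x:X]; p=np.argwhere(k)[:,::-1]; return p.mean(0),cv2.minAreaRect(p.astype(np.float32))
a,ra=teal('top',(222,205,245,250)); b,rb=teal('scene',(380,275,415,310))
print('teal',tri(a,b),ra,rb, atz('top',a,.119),atz('scene',b,.119))
# label
L=[f(x-400,y,346,120) for x,y in ((568,237),(643,232),(641,264),(569,271))]
c=np.mean(L,0); p=atz('top',c,.05); print('label',p)
q=np.array([atz('top',l,.05+h) for l,h in zip(L,(.0116,.0116,-.0116,-.0116))]); print(q,np.linalg.norm(np.diff(q,axis=0,append=q[:1]),axis=1)); d=q[0]+q[3]-q[1]-q[2]; print('yaw y', np.degrees(np.arctan2(d[1],d[0]))-90)
B=[atz('top',f(x-400,y,346,120),z) for x,y,z in ((517,290,.035),(690,268,.035))]; d=B[0]-B[1]; print('frontedge',B,np.linalg.norm(d),np.degrees(np.arctan2(d[1],d[0]))-90)
B=[atz('top',f(x-400,y,346,120),.102) for x,y in ((490,30),(665,12),(690,162),(516,186))]; print('top',np.array(B),[np.degrees(np.arctan2(*(B[i]-B[j])[1::-1])) for i,j in((0,1),(3,2))])
E
python3 m.py
```

```text
base [[0.7061 0.3435]
 [0.7069 0.2425]
 [0.4669 0.2313]
 [0.466  0.333 ]] [0.101  0.2403 0.1017 0.2402]
ctr [0.5865 0.2876 0.014 ] yaw 2.5779684047391096
scene FL? corners [[0.7171 0.2475]
 [0.7079 0.349 ]
 [0.4752 0.336 ]] [0.102 0.233]
teal (array([0.5552, 0.2868, 0.1181]), np.float64(0.002464251631727516)) ((230.5, 228.5), (21.0, 7.0), 90.0) ((396.458984375, 291.5491638183594), (8.066323280334473, 20.998050689697266), 39.80556869506836) [0.5544 0.2877 0.119 ] [0.5565 0.2861 0.119 ]
label [ 0.6748 -0.288   0.05  ]
[[ 0.6866 -0.2494  0.0616]
 [ 0.6908 -0.3243  0.0616]
 [ 0.664  -0.3255  0.0384]
 [ 0.6576 -0.2527  0.0384]] [0.0751 0.0355 0.0731 0.0373]
yaw y 4.103632850317538
frontedge [array([ 0.6394, -0.2001,  0.035 ]), array([ 0.6601, -0.3754,  0.035 ])] 0.17652458370612523 6.733855600488326
top [[ 0.8889 -0.1733  0.102 ]
 [ 0.9054 -0.3479  0.102 ]
 [ 0.7499 -0.3653  0.102 ]
 [ 0.7276 -0.1943  0.102 ]] [np.float64(95.41356017638027), np.float64(97.40757504071655)]
```

```bash
R='[[[0,0,0,0,0,0.124,100],[0,0,0,0,0,0.124,100],[0,0,0,0,0,0.124,100],[0,0,0,0,0,0.124,100],[0,0,0,0,0,0.124,100]]]'
python3 -m pendant '[[[0,0,0,0,0,0.124,100],[0,0,0,0,0,0.124,100],[0,0,0,0,0,0.124,100],[0,0,0,0,0,0.124,100],[0,0,0,0,0,0.124,100]]]'
python3 -m pendant '[[[0,0,0,0,0,0.124,100],[0,0,0,0,0,0.124,100],[0,0,0,0,0,0.124,100],[0,0,0,0,0,0.124,100],[0,0,0,0,0,0.124,100]]]'
python3 -m pendant '[[[0,0,0,0,0,0.124,100],[0,0,0,0,0,0.124,100],[0,0,0,0,0,0.124,100],[0,0,0,0,0,0.124,100],[0,0,0,0,0,0.124,100]]]'
python3 -m pendant '[[[0,0,0,0,0,0.124,100],[0,0,0,0,0,0.124,100],[0,0,0,0,0,0.124,100],[0,0,0,0,0,0.124,100],[0,0,0,0,0,0.124,100]]]'
```

```text
time: 1.42
ee_pos: [0.1624, 0.5255, 0.2313]
tcp_rot: [180.0, -0.0, 126.9]
wrist_force: [1.0, 0.1, 0.7]
opening: 0.0852
time: 1.83
ee_pos: [0.1624, 0.5255, 0.2313]
tcp_rot: [-180.0, -0.0, 91.1]
wrist_force: [0.1, -0.5, 1.0]
opening: 0.0852
time: 2.25
ee_pos: [0.2316, 0.495, 0.2312]
tcp_rot: [-176.4, 0.4, 63.1]
wrist_force: [1.5, 0.4, 0.0]
opening: 0.0858
time: 2.67
ee_pos: [0.3607, 0.3886, 0.2312]
tcp_rot: [-169.8, 4.4, 41.8]
wrist_force: [0.2, 1.1, -0.9]
opening: 0.0856
```

```bash
python3 - <<'E'
from h import *
f=lambda x,y:(180+(x+.5)*.3-.5,180+(y+.5)*.3-.5)
print('rear',atz('top',f(175,222),.1),'front head',atz('top',f(165,39),.14),atz('top',f(165,39),.10))
# support tops (dark, z~.107)
E
```

```text
rear [0.49955259 0.28601772 0.1       ] front head [0.66965619 0.29159793 0.14      ] [0.68076416 0.29923198 0.1       ]
```

```bash
python3 -c "
from h import *
o=bot.get_obs();print(o['q'],o['ee_pos'],o['tcp_rot'])"
```

```text
[ 41.69631871   6.31903896  10.88123592  98.97628214  10.15704515
 179.94225877] [0.36068628 0.38862786 0.23122588] [-169.83857259    4.40390052   41.75332333]
```

Joint 6 ran into its limit (yaw = q1+180−q6), so I'll use the half-turn equivalent, yaw 182.6°, and rotate back.

```bash
cat >> h.py <<'E'
def to(pos,rpy=None,Rt=None):
    o=bot.get_obs(); Rn=R.from_euler('xyz',o['tcp_rot'],degrees=True)
    if Rt is None: Rt=R.from_euler('xyz',rpy,degrees=True)
    d=Rn.inv().apply(np.array(pos)-o['ee_pos'])*100; v=(Rn.inv()*Rt).as_rotvec()
    print('t',round(o['time'],2),'pos',o['ee_pos'].round(4),'rpy',o['tcp_rot'].round(2),'q',o['q'].round(1),'F',o['wrist_force'].round(1),'open',round(o['opening'],4))
    print('shift cm',d.round(2),'turn',v.round(3),'rows',round(max(np.linalg.norm(d)/4.17,np.linalg.norm(v)/.125),1))
E
python3 -m pendant '[[[0,0,0,0,0,-0.124,100],[0,0,0,0,0,-0.124,100],[0,0,0,0,0,-0.124,100],[0,0,0,0,0,-0.124,100],[0,0,0,0,0,-0.124,100]]]' >/dev/null
python3 -m pendant '[[[0,0,0,0,0,-0.124,100],[0,0,0,0,0,-0.124,100],[0,0,0,0,0,-0.124,100],[0,0,0,0,0,-0.124,100],[0,0,0,0,0,-0.124,100]]]' >/dev/null
python3 -m pendant '[[[0,0,0,0,0,-0.124,100],[0,0,0,0,0,-0.124,100],[0,0,0,0,0,-0.124,100],[0,0,0,0,0,-0.124,100],[0,0,0,0,0,-0.124,100]]]'
python3 -c "
from h import *
to([.574,.287,.22],[180,0,182.6])"
```

```text
time: 3.92
ee_pos: [0.3683, 0.3815, 0.2303]
tcp_rot: [-178.8, -11.0, 148.2]
wrist_force: [0.0, 0.4, -0.1]
opening: 0.0854
t 3.92 pos [0.3683 0.3815 0.2303] rpy [-178.78  -11.02  148.23] q [40.6  6.5 10.9 99.  10.1 71.8] F [ 0.   0.4 -0.1] open 0.0854
shift cm [-22.24   2.72  -3.34] turn [ 0.037 -0.193 -0.596] rows 5.4
```

```bash

python3 -m pendant '[[[0,0,0,0.007,-0.038,-0.117,100],[0,0,0,0.007,-0.038,-0.117,100],[0,0,0,0.007,-0.038,-0.117,100],[0,0,0,0.007,-0.038,-0.117,100],[0,0,0,0.007,-0.038,-0.117,100]]]' >/dev/null
python3 -c "
from h import *
to([.574,.287,.22],[180,0,182.6])"
```

```text
t 4.33 pos [0.3699 0.3809 0.2294] rpy [ 1.7996e+02 -1.4000e-01 -1.7749e+02] q [45.8  2.4  7.1 94.8  0.1 43.3] F [ 0.   0.5 -0.7] open 0.0859
shift cm [-19.98 -10.27   0.88] turn [ 0.001 -0.003 -0.002] rows 5.4
```

```bash

python3 -m pendant '[[[-3.3,-1.7,0,0,0,0,100],[-3.3,-1.7,0,0,0,0,100],[-3.3,-1.7,0,0,0,0,100],[-3.3,-1.7,0,0,0,0,100],[-3.3,-1.7,0,0,0,0,100]]]' >/dev/null
python3 -m pendant '[[[-3.4,-1.7,0,0,0,0,100],[0,0,0,0,0,0,100]]]' >/dev/null
python3 -c "
from h import *
to([.574,.287,.22],[180,0,182.6])
im=snap('top','t1.png'); s=snap('scene','s1.png')
for n in('top','scene'):
  for m in bot.mark_of(n,'scanner')[:3]+bot.mark_of(n,'window')[:3]: print(n,m['uv'],round(m['confidence'],2))
c=lambda im,x,y,w,h: cv2.resize(im[y:y+h,x:x+w],(400,300),interpolation=cv2.INTER_CUBIC)
cv2.imwrite('pics/c1.png',np.hstack([c(im,180,180,120,90),c(s,330,230,160,120)])[:,:,::-1])
"
```

```text
t 4.92 pos [0.5792 0.289  0.2299] rpy [ 1.7988e+02  1.2000e-01 -1.7631e+02] q [26.5 18.9 26.2 97.1  0.1 22.8] F [ 0.8  0.6 -0.5] open 0.085
shift cm [ 0.54 -0.17  0.99] turn [0.002 0.002 0.019] rows 0.3
top [223.0, 314.9] 0.64
top [164.4, 208.1] 0.64
top [234.1, 199.3] 0.45
scene [415.4, 387.0] 0.76
scene [451.3, 264.8] 0.59
scene [371.9, 332.4] 0.75
scene [416.9, 272.2] 0.7
scene [449.2, 371.0] 0.56
```

View pics/c1.png

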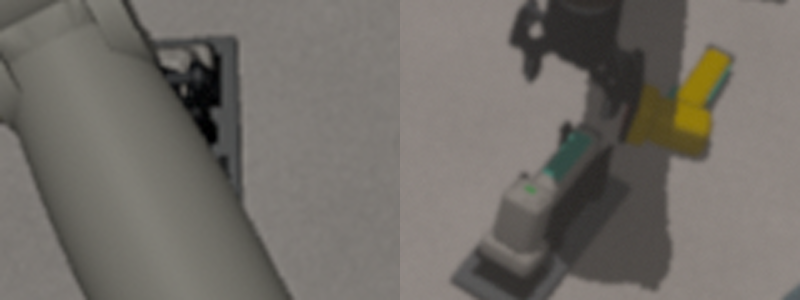

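The picture shows the gripper above the handle, the jaws straddling it, and nothing disturbed. Now lining up and descending.

```bash

python3 -m pendant '[[[0.9,-0.2,2,0.002,0.002,0.019,100],[0,0,3,0,0,0,100],[0,0,3,0,0,0,100],[0,0,0,0,0,0,100]]]' >/dev/null
python3 -c "
from h import *
to([.570,.287,.08],[180,0,182.6])"
```

```text
t 5.55 pos [0.5616 0.2941 0.1553] rpy [ 179.66    0.51 -176.81] q [27.6 15.1 13.3 87.5  0.1 24.4] F [-0.1  0.4 -1.3] open 0.085
shift cm [-0.73 -0.8   7.54] turn [0.006 0.009 0.01 ] rows 1.8
```

```bash

python3 -m pendant '[[[-0.7,-0.8,0,0.006,0.009,0.01,100],[0,0,0,0,0,0,100],[0,0,1.5,0,0,0,100],[0,0,0,0,0,0,100]]]' >/dev/null
python3 -c "
from h import *
to([.570,.287,.08],[180,0,182.6])"
```

```text
t 5.88 pos [0.569  0.2878 0.147 ] rpy [ 179.91    0.24 -177.25] q [26.8 16.  13.4 87.1 -0.  24.1] F [-0.8 -0.1 -0.7] open 0.0853
shift cm [-0.06 -0.09  6.7 ] turn [0.002 0.004 0.003] rows 1.6
```

```bash

python3 -m pendant '[[[-0.06,-0.09,1.5,0.002,0.004,0.003,100],[0,0,1.5,0,0,0,100],[0,0,1.5,0,0,0,100],[0,0,1.0,0,0,0,100],[0,0,0,0,0,0,100]]]' >/dev/null
python3 -c "
from h import *
to([.570,.287,.08],[180,0,182.6])"
```

```text
t 6.3 pos [0.5739 0.2886 0.0985] rpy [ 179.77    0.58 -177.47] q [26.7 16.4  8.6 81.5 -0.  24.2] F [-0.8 -0.  -0.3] open 0.0853
shift cm [ 0.41 -0.15  1.85] turn [ 0.004  0.01  -0.001] rows 0.5
```

```bash

python3 -m pendant '[[[0.4,-0.15,1.0,0.004,0.01,0,100],[0,0,0.9,0,0,0,100],[0,0,0,0,0,0,100]]]' >/dev/null
python3 -c "
from h import *
to([.570,.287,.08],[180,0,182.6])"
```

```text
t 6.55 pos [0.5707 0.2872 0.0802] rpy [ 1.7996e+02  8.0000e-02 -1.7748e+02] q [26.7 16.7  6.9 80.1  0.  24.2] F [-0.9  0.8 -1.2] open 0.0853
shift cm [ 0.07 -0.01  0.02] turn [ 0.001  0.001 -0.001] rows 0.0
```

Now I'll close with a firm grip.

```bash

python3 -m pendant '[[[0,0,0,0,0,0,20],[0,0,0,0,0,0,20],[0,0,0,0,0,0,20],[0,0,0,0,0,0,20],[0,0,0,0,0,0,20]]]' 60
python3 -m pendant '[[[0,0,0,0,0,0,10],[0,0,0,0,0,0,10],[0,0,0,0,0,0,10],[0,0,0,0,0,0,10]]]' 60
python3 -c "
from h import *
to([.570,.287,.08],[180,0,182.6])"
```

```text
time: 6.97
ee_pos: [0.5712, 0.2875, 0.0818]
tcp_rot: [179.9, 0.2, -177.5]
wrist_force: [0.5, 1.0, -3.0]
opening: 0.0314
time: 7.3
ee_pos: [0.571, 0.2874, 0.0817]
tcp_rot: [179.9, 0.1, -177.5]
wrist_force: [-0.2, -0.1, -0.1]
opening: 0.0313
t 7.3 pos [0.571  0.2874 0.0817] rpy [ 1.7993e+02  1.4000e-01 -1.7748e+02] q [26.7 16.7  7.  80.2  0.  24.2] F [-0.2 -0.1 -0.1] open 0.0313
shift cm [ 0.1  -0.04  0.17] turn [ 0.001  0.002 -0.001] rows 0.0
```

```bash
cat > aim.py <<'E'
from h import *
import sys
sx=float(sys.argv[1]) if len(sys.argv)>1 else .565
up=float(sys.argv[2]) if len(sys.argv)>2 else 0
Rg=R.from_euler('xyz',[179.93,.14,182.52],degrees=True); Tg=np.array([.571,.2874,.0817])
Rs=R.from_euler('z',2.6,degrees=True); Ps=np.array([sx,.2876+(sx-.5865)*.0454,.1])
Ro=Rg.inv()*Rs; Po=Rg.inv().apply(Ps-Tg)      # scanner in tool
bc=np.array([.676,-.288,.05]); hy=6.5
Rt=R.from_euler('z',hy,degrees=True)*R.from_euler('y',-25,degrees=True)
n=R.from_euler('z',hy,degrees=True).apply([-np.sin(np.radians(40)),0,np.cos(np.radians(40))])
Pt=bc+n*.005-Rt.apply([.124,0,-.156])+[0,0,up]
Rtool=Rt*Ro.inv(); Ptool=Pt-Rtool.apply(Po)
if __name__=='__main__':
    print('target scanner',Pt,'tcp',Ptool,Rtool.as_euler('xyz',degrees=True)); to(Ptool,Rt=Rtool)
    o=bot.get_obs(); Rn=R.from_euler('xyz',o['tcp_rot'],degrees=True); S=Rn*Ro; P=o['ee_pos']+Rn.apply(Po)
    f=P+S.apply([.124,0,-.156]); Rb=R.from_matrix(np.c_[np.cross([0,0,0],n),np.zeros(3),n]) if 0 else None
    yb=R.from_euler('z',hy,degrees=True).apply([0,1,0]); xb=np.cross(yb,n)
    d=f-bc; print('focus in barcode',[round(float(d@a),4) for a in (xb,yb,n)],'beam ang',np.degrees(np.arccos(-S.apply([.2588,0,-.9659])@n)).round(2))
E
python3 -m pendant '[[[0,0,-1,0,0,0,10],[0,0,-2,0,0,0,10],[0,0,-3,0,0,0,10],[0,0,-3,0,0,0,10],[0,0,-3,0,0,0,10]]]'
python3 -m pendant '[[[0,0,-3,0,0,0,10],[0,0,-3,0,0,0,10],[0,0,0,0,0,0,10]]]'
python3 aim.py .565 .13
```

```text
time: 7.72
ee_pos: [0.5671, 0.2854, 0.1987]
tcp_rot: [-179.7, -0.7, -177.5]
wrist_force: [0.5, 0.7, -2.7]
opening: 0.0314
time: 7.97
ee_pos: [0.5676, 0.2857, 0.27]
tcp_rot: [-179.9, -0.2, -177.5]
wrist_force: [1.2, 0.5, -1.2]
opening: 0.0314
target scanner [ 0.49564231 -0.30854916  0.27280957] tcp [ 0.50869859 -0.30655521  0.25877212] [ 179.89265274   25.13997393 -173.58837091]
t 7.97 pos [0.5676 0.2857 0.27  ] rpy [-179.91   -0.24 -177.48] q [ 26.7  19.   30.9 102.1   0.   24.2] F [ 1.2  0.5 -1.2] open 0.0314
shift cm [  8.48 -58.9    1.26] turn [-0.018 -0.443 -0.067] rows 14.3
focus in barcode [0.1091, 0.5734, 0.015] beam ang 25.45
```

```bash

python3 -m pendant '[[[1.4,-1,0,0,0,0,10],[1.4,-2,0,0,0,0,10],[1.4,-3,0,0,0,0,10],[1.4,-3,0,0,0,0,10],[1.4,-3,0,0,0,0,10]]]'
python3 -m pendant '[[[0.3,-3,0,0,0,0,10],[0.3,-3,0,0,0,0,10],[0.3,-3,0,0,0,0,10],[0.3,-3,0,0,0,0,10],[0.3,-3,0,0,0,0,10]]]'
python3 -m pendant '[[[0,-3,0,0,0,0,10],[0,-3,0,0,0,0,10],[0,-3,0,0,0,0,10],[0,-3,0,0,0,0,10],[0,-3,0,0,0,0,10]]]'
python3 aim.py .565 .13
```

```text
time: 8.38
ee_pos: [0.5024, 0.1642, 0.2704]
tcp_rot: [180.0, -0.1, -177.1]
wrist_force: [1.2, -0.0, -2.3]
opening: 0.0312
time: 8.8
ee_pos: [0.4899, 0.0072, 0.2718]
tcp_rot: [180.0, -0.0, -176.9]
wrist_force: [0.7, 0.4, -1.9]
opening: 0.0317
time: 9.22
ee_pos: [0.4949, -0.1501, 0.2731]
tcp_rot: [-180.0, 0.0, -176.9]
wrist_force: [0.6, 0.3, -3.2]
opening: 0.0311
target scanner [ 0.49564231 -0.30854916  0.27280957] tcp [ 0.50869859 -0.30655521  0.25877212] [ 179.89265274   25.13997393 -173.58837091]
t 9.22 pos [ 0.4949 -0.1501  0.2731] rpy [-1.8000e+02  5.0000e-02 -1.7693e+02] q [-16.9   1.6  11.2  99.6   0.  -19.9] F [ 0.6  0.3 -3.2] open 0.0311
shift cm [ -0.54 -15.7    1.43] turn [-0.015 -0.438 -0.058] rows 3.8
focus in barcode [0.0189, 0.15, 0.0954] beam ang 25.14
```

```bash

python3 -m pendant '[[[0,-2.8,0,-0.003,-0.088,-0.012,10],[0,-2.8,0,-0.003,-0.088,-0.012,10],[0,-2.8,0,-0.003,-0.088,-0.012,10],[0,-2.6,0,-0.003,-0.088,-0.012,10],[0,-2,0,-0.003,-0.08,-0.01,10]]]'
python3 -m pendant '[[[0,-0.5,0,0,0,0,10],[0,0,0,0,0,0,10]]]'
python3 aim.py .565 .06
```

```text
time: 9.63
ee_pos: [0.5058, -0.2881, 0.2697]
tcp_rot: [-179.9, 25.3, -173.3]
wrist_force: [0.3, 0.4, -2.8]
opening: 0.0315
time: 9.8
ee_pos: [0.5031, -0.2971, 0.2686]
tcp_rot: [-179.9, 25.4, -173.7]
wrist_force: [-0.5, 0.4, -2.1]
opening: 0.032
target scanner [ 0.49564231 -0.30854916  0.20280957] tcp [ 0.50869859 -0.30655521  0.18877212] [ 179.89265274   25.13997393 -173.58837091]
t 9.8 pos [ 0.5031 -0.2971  0.2686] rpy [-179.91   25.42 -173.66] q [-39.1  -9.1  -3.4  77.3  17.7 -42.5] F [-0.5  0.4 -2.1] open 0.032
shift cm [ 3.02 -0.99  7.41] turn [-0.004  0.005 -0.001] rows 1.9
focus in barcode [0.0873, 0.0094, 0.1154] beam ang 0.58
```

```bash

python3 -m pendant '[[[0.8,-0.25,1.9,0,0,0,10],[0.8,-0.25,1.9,0,0,0,10],[0.8,-0.25,1.9,0,0,0,10],[0.6,-0.2,1.5,0,0,0,10],[0,0,0,0,0,0,10]]]'
python3 aim.py .565 0.03
python3 - <<'E'
from h import *
im=snap('top','t2.png'); s=snap('scene','s2.png')
u={}
for n in('top','scene'):
  for t in ('scanner','window','focus','barcode'):
    for m in bot.mark_of(n,t)[:3]: print(n,t,m['uv'],round(m['confidence'],2))
c=lambda im,x,y,w,h: cv2.resize(im[y:y+h,x:x+w],(400,300),interpolation=cv2.INTER_CUBIC)
cv2.imwrite('pics/c2.png',np.hstack([c(im,346,130,120,90),c(s,170,190,120,90)])[:,:,::-1])
E
```

```text
time: 10.22
ee_pos: [0.5081, -0.3038, 0.1898]
tcp_rot: [-179.9, 25.1, -173.7]
wrist_force: [-1.0, 0.3, -3.4]
opening: 0.0312
target scanner [ 0.49564231 -0.30854916  0.17280957] tcp [ 0.50869859 -0.30655521  0.15877212] [ 179.89265274   25.13997393 -173.58837091]
t 10.22 pos [ 0.5081 -0.3038  0.1898] rpy [-179.9    25.08 -173.66] q [-39.2  -8.8 -11.7  68.9  17.5 -42.7] F [-1.   0.3 -3.4] open 0.0312
shift cm [ 1.29 -0.28  2.82] turn [-0.004 -0.001 -0.001] rows 0.7
focus in barcode [0.0388, 0.0021, 0.0518] beam ang 0.51
top scanner [423.2, 238.7] 0.86
top scanner [224.0, 314.2] 0.67
top scanner [184.8, 186.6] 0.55
top window [238.0, 281.6] 0.94
top window [419.7, 205.1] 0.8
top window [164.2, 211.0] 0.59
top focus [405.4, 196.9] 0.56
scene scanner [253.2, 171.1] 0.78
scene scanner [411.9, 388.3] 0.62
scene scanner [449.8, 263.8] 0.57
scene window [450.3, 372.9] 0.98
scene window [231.5, 192.7] 0.83
scene window [416.6, 270.4] 0.67
scene barcode [221.9, 239.6] 0.88
```

View pics/c2.png

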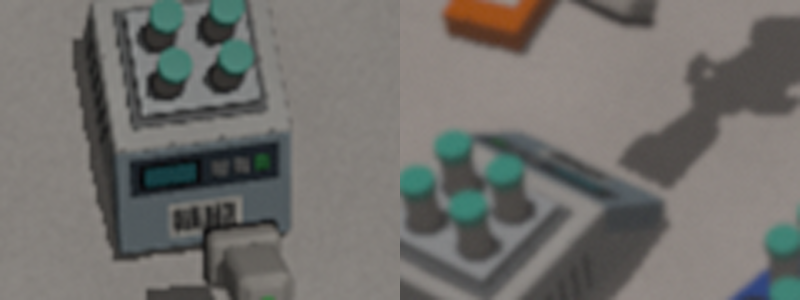

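```bash
python3 - <<'E'
from aim import *
np.set_printoptions(precision=4,suppress=True)
o=bot.get_obs(); Rn=R.from_euler('xyz',o['tcp_rot'],degrees=True); S=Rn*Ro; P=o['ee_pos']+Rn.apply(Po)
W=P+S.apply([.098,0,-.059])
print('pred W',W,'meas',tri([419.7,205.1],[231.5,192.7]),'origin',P,tri([423.2,238.7],[253.2,171.1]))
for n in('top','scene'): print(n,'win',proj(n,W),'org',proj(n,P))
s=cv2.imread('pics/s2.png');t=cv2.imread('pics/t2.png')
pts={'W':W,'O':P}
for dx in(.122,):
  for y in(-.033,.033):
    for z in (.045,): pts[f'{y}']=P+S.apply([dx,y,z])
pts['rear']=P+S.apply([-.065,0,.019])
bcs=[bc+R.from_euler('z',hy,degrees=True).apply(R.from_euler('y',-40,degrees=True).apply([a*.018,b*.037,0])) for a in(-1,1) for b in(-1,1)]
out=[]
for n,im,(x,y,w,h) in(('top',t,(370,150,120,150)),('scene',s,(170,130,120,150))):
    c=cv2.resize(im[y:y+h,x:x+w],(400,500),interpolation=cv2.INTER_CUBIC)
    for p in list(pts.values())+bcs:
        q=((proj(n,p)-[x,y]+.5)*400/120-.5).round().astype(int); cv2.drawMarker(c,tuple(int(v) for v in q),(0,0,255),cv2.MARKER_CROSS,9,1)
    out.append(c)
cv2.imwrite('pics/c3.png',cv2.convertScaleAbs(np.hstack(out),alpha=1.4))
E
```

```text
pred W [ 0.609  -0.295   0.1968] meas (array([ 0.6061, -0.3013,  0.1905]), np.float64(0.0029018296725097097)) origin [ 0.4959 -0.3074  0.2083] (array([ 0.5002, -0.3053,  0.205 ]), np.float64(0.005093226121874267))
top win [418.3681 203.4113] org [424.9023 239.4385]
scene win [232.5899 192.6963] org [254.3546 169.5492]
```

View pics/c3.png

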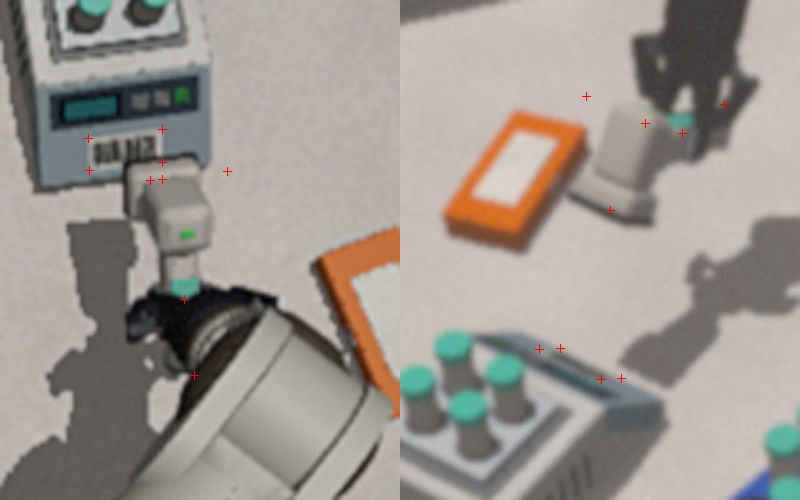

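Picture: the scanner is held above the heater front. The predicted label corners lie on the label (top crop 88–162, 130–170), and the predicted window agrees with the networks to within 3–6 mm. Descending to the aim pose.

```bash

python3 -m pendant '[[[0.8,0,1.6,0,0,0,10],[0.8,0,1.6,0,0,0,10],[0.6,0,1.5,0,0,0,10],[0,0,0,0,0,0,10]]]'
python3 aim.py .565 0
```

```text
time: 11.05
ee_pos: [0.51, -0.3068, 0.1436]
tcp_rot: [-179.4, 25.6, -173.5]
wrist_force: [-0.7, 0.4, -3.8]
opening: 0.031
target scanner [ 0.49564231 -0.30854916  0.14280957] tcp [ 0.50869859 -0.30655521  0.12877212] [ 179.89265274   25.13997393 -173.58837091]
t 11.05 pos [ 0.51   -0.3068  0.1436] rpy [-179.41   25.59 -173.53] q [-39.4  -8.8 -17.   63.   17.6 -42.7] F [-0.7  0.4 -3.8] open 0.031
shift cm [0.76 0.05 1.28] turn [-0.012  0.008  0.001] rows 0.4
focus in barcode [0.0118, -0.0019, 0.0161] beam ang 0.9
```

```bash

python3 -m pendant '[[[0.35,0.2,0.6,-0.006,-0.006,0,10],[0.3,0.2,0.5,-0.006,0,0,10],[0,0,0,0,0,0,10]]]'
python3 aim.py .565 0
python3 - <<'E'
from h import *
snap('top','t4.png'); snap('scene','s4.png')
p={}
for n in('top','scene'):
  for t in ('window','focus','barcode'):
    for m in bot.mark_of(n,t)[:4]: print(n,t,m['uv'],round(m['confidence'],2))
E
```

```text
time: 11.3
ee_pos: [0.5086, -0.303, 0.1316]
tcp_rot: [179.9, 26.0, -173.5]
wrist_force: [-0.4, -0.1, -3.4]
opening: 0.0312
target scanner [ 0.49564231 -0.30854916  0.14280957] tcp [ 0.50869859 -0.30655521  0.12877212] [ 179.89265274   25.13997393 -173.58837091]
t 11.3 pos [ 0.5086 -0.303   0.1316] rpy [ 179.88   26.02 -173.52] q [-39.6  -8.9 -18.5  61.8  18.5 -43. ] F [-0.4 -0.1 -3.4] open 0.0312
shift cm [ 0.15 -0.36  0.24] turn [0.001 0.015 0.001] rows 0.1
focus in barcode [0.0045, 0.0038, 0.0082] beam ang 0.99
top window [165.0, 210.4] 0.93
top window [416.3, 205.3] 0.73
top window [239.5, 281.2] 0.55
top barcode [403.3, 195.7] 0.84
scene window [421.6, 274.7] 0.92
scene window [451.3, 373.4] 0.91
scene window [234.2, 206.6] 0.67
scene barcode [223.1, 238.4] 0.86
scene barcode [204.5, 189.0] 0.67
```

```bash

python3 -m pendant '[[[0,0,0,0,0,0,10],[0,0,0,0,0,0,10],[0,0,0,0,0,0,10],[0,0,0,0,0,0,10],[0,0,0,0,0,0,10]]]' >/dev/null
python3 -m pendant '[[[0,0,0,0,0,0,10],[0,0,0,0,0,0,10],[0,0,0,0,0,0,10],[0,0,0,0,0,0,10],[0,0,0,0,0,0,10]]]' >/dev/null
python3 -m pendant '[[[0,0,0,0,0,0,10],[0,0,0,0,0,0,10],[0,0,0,0,0,0,10],[0,0,0,0,0,0,10],[0,0,0,0,0,0,10]]]' >/dev/null
python3 aim.py .565 0
python3 - <<'E'
from aim import *
np.set_printoptions(precision=4,suppress=True)
o=bot.get_obs(); Rn=R.from_euler('xyz',o['tcp_rot'],degrees=True); S=Rn*Ro; P=o['ee_pos']+Rn.apply(Po)
W=P+S.apply([.098,0,-.059]); print('pred W',W,'meas',tri([416.3,205.3],[234.2,206.6]))
t=snap('top','t5.png')[:,:,::-1]; s=snap('scene','s5.png')[:,:,::-1]
beam=S.apply([.2588,0,-.9659])
pts=[W,P]+[W+S.apply([0,y,0]) for y in(-.033,.033)]+[P+S.apply([x,0,.019]) for x in(-.065,.05)]
bcs=[bc+R.from_euler('z',hy,degrees=True).apply(R.from_euler('y',-40,degrees=True).apply([a*.018,b*.037,0])) for a in(-1,1) for b in(-1,1)]+[W+beam*.1]
out=[]
for n,im,(x,y,w,h) in(('top',t,(376,170,80,100)),('scene',s,(205,150,80,100))):
    k=5; c=cv2.resize(np.ascontiguousarray(im[y:y+h,x:x+w]),(400,500),interpolation=cv2.INTER_CUBIC)
    for p in pts+bcs:
        q=((proj(n,p)-[x,y]+.5)*k-.5).round().astype(int); cv2.drawMarker(c,tuple(int(v) for v in q),(0,0,255),cv2.MARKER_CROSS,9,1)
    out.append(c)
cv2.imwrite('pics/c5.png',cv2.convertScaleAbs(np.hstack(out),alpha=1.5))
E
```

```text
target scanner [ 0.49564231 -0.30854916  0.14280957] tcp [ 0.50869859 -0.30655521  0.12877212] [ 179.89265274   25.13997393 -173.58837091]
t 12.95 pos [ 0.5093 -0.3035  0.133 ] rpy [-179.99   26.09 -173.47] q [-39.5  -8.9 -18.4  61.8  18.5 -43. ] F [ 0.2  0.2 -2.1] open 0.0314
shift cm [ 0.27 -0.3   0.34] turn [-0.001  0.017  0.002] rows 0.1
focus in barcode [0.0061, 0.0031, 0.009] beam ang 1.05
pred W [ 0.6092 -0.2925  0.1367] meas (array([ 0.614 , -0.2955,  0.1426]), np.float64(0.008024203539824944))
```

View pics/c5.png

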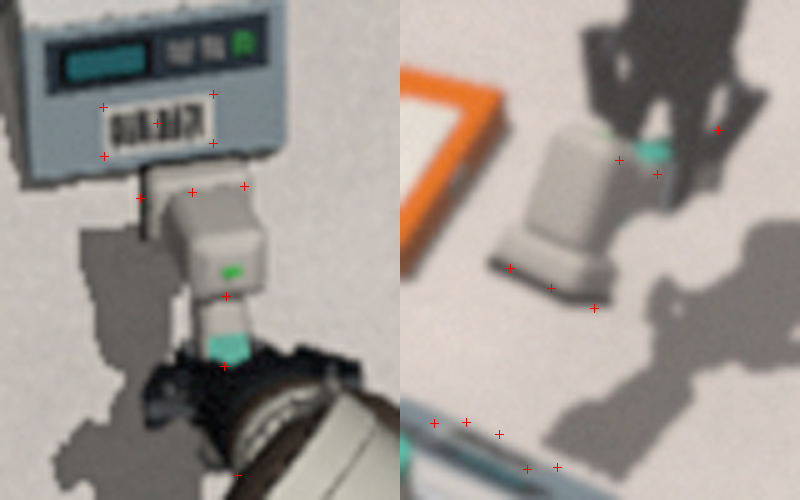

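The overlay confirms it: the predicted window, nose edges, handle–head joint and focus all sit on the image features, and the focus lies on the label's middle. I'll trim 4 mm down the slope and hold again to make sure.

```bash

python3 -m pendant '[[[0.4,-0.1,0.1,0,0.01,0,10],[0,0,0,0,0,0,10],[0,0,0,0,0,0,10],[0,0,0,0,0,0,10],[0,0,0,0,0,0,10]]]' >/dev/null
python3 aim.py .565 0 | tail -1
python3 -m pendant '[[[0,0,0,0,0,0,10],[0,0,0,0,0,0,10],[0,0,0,0,0,0,10],[0,0,0,0,0,0,10],[0,0,0,0,0,0,10]]]' >/dev/null
python3 -m pendant '[[[0,0,0,0,0,0,10],[0,0,0,0,0,0,10],[0,0,0,0,0,0,10],[0,0,0,0,0,0,10],[0,0,0,0,0,0,10]]]' >/dev/null
python3 -m pendant '[[[0,0,0,0,0,0,10],[0,0,0,0,0,0,10],[0,0,0,0,0,0,10],[0,0,0,0,0,0,10],[0,0,0,0,0,0,10]]]' >/dev/null
python3 -m pendant '[[[0,0,0,0,0,0,10],[0,0,0,0,0,0,10],[0,0,0,0,0,0,10],[0,0,0,0,0,0,10],[0,0,0,0,0,0,10]]]' >/dev/null
python3 aim.py .565 0 | tail -1
python3 -c "
from h import *
to([.503,-.29,.27],[179.93,.14,-176.9])"
```

```text
focus in barcode [-0.0004, 0.0019, 0.0081] beam ang 0.54
focus in barcode [-0.0002, 0.0019, 0.0081] beam ang 0.55
t 15.13 pos [ 0.506  -0.305   0.1301] rpy [-179.99   25.46 -173.47] q [-39.7  -8.7 -18.3  62.2  18.1 -43.3] F [ 0.1  0.3 -2.2] open 0.0314
shift cm [ -5.9    1.52 -12.68] turn [0.012 0.442 0.059] rows 3.6
```

```bash

python3 -m pendant '[[[-1,0,-2.2,0,0,0,10],[-1.4,0.3,-2.8,0,0,0,10],[-1.4,0.3,-2.8,0,0,0,10],[-1.4,0.3,-2.8,0,0,0,10],[-1,0.3,-2.2,0,0,0,10]]]'
python3 -m pendant '[[[0,1,0,0.003,0.088,0.012,10],[0,2,0,0.003,0.088,0.012,10],[0,3,0,0.003,0.088,0.012,10],[0,3,0,0.002,0.088,0.012,10],[0,3,0,0.001,0.085,0.01,10]]]'
python3 -c "
from h import *
to([.50,.0,.27],[179.93,.14,182.52])"
```

```text
time: 15.55
ee_pos: [0.503, -0.291, 0.2687]
tcp_rot: [179.4, 24.9, -173.8]
wrist_force: [0.1, -0.7, -3.0]
opening: 0.0315
time: 15.97
ee_pos: [0.4923, -0.1742, 0.2809]
tcp_rot: [-179.7, -0.2, -177.6]
wrist_force: [0.8, -0.3, -2.2]
opening: 0.0315
t 15.97 pos [ 0.4923 -0.1742  0.2809] rpy [-179.75   -0.18 -177.59] q [-19.3   2.6  13.2 100.6  -0.3 -21.7] F [ 0.8 -0.3 -2.2] open 0.0315
shift cm [-1.51 17.38  1.01] turn [-0.006 -0.006 -0.002] rows 4.2
```

```bash

python3 -m pendant '[[[0,3,0,0,0,0,10],[0,3,0,0,0,0,10],[0,3,0,0,0,0,10],[0,3,0,0,0,0,10],[0,3,0,0,0,0,10]]]' >/dev/null
python3 -m pendant '[[[-0.5,3,0,0,0,0,10],[-0.5,3,0,0,0,0,10],[-0.8,3,0,0,0,0,10],[-0.8,3,0,0,0,0,10],[-1,3,0,0,0,0,10]]]' >/dev/null
python3 -m pendant '[[[-1.2,3,0,0,0,0,10],[-1.2,3,0,0,0,0,10],[-1.2,3,0,0,0,0,10],[-0.6,2,0,0,0,0,10],[0,0,0,0,0,0,10]]]' >/dev/null
python3 -c "
from h import *
to([.571,.2874,.2],[179.93,.14,182.52])"
```

```text
t 17.22 pos [0.5568 0.2679 0.2766] rpy [ 179.78   -0.38 -177.27] q [ 25.5  16.6  28.6 102.3   0.3  22.8] F [ 1.4  0.5 -2.6] open 0.0314
shift cm [-1.56  1.85  7.66] turn [ 0.003 -0.009  0.004] rows 1.9
```

```bash

python3 -m pendant '[[[-1.5,1.8,1,0.003,-0.009,0.004,10],[0,0,2,0,0,0,10],[0,0,2,0,0,0,10],[0,0,2,0,0,0,10],[0,0,0,0,0,0,10]]]' >/dev/null
python3 -c "
from h import *
to([.571,.2874,.15],[179.93,.14,182.52])"
```

```text
t 17.63 pos [0.5729 0.2902 0.2031] rpy [ 179.85    0.21 -177.33] q [26.8 17.3 21.3 93.7  0.  24.2] F [-0.8 -1.4 -4.1] open 0.0311
shift cm [ 0.22 -0.29  5.31] turn [0.001 0.001 0.003] rows 1.3
```

```bash

python3 -m pendant '[[[0.2,-0.3,1,0,0,0.003,10],[0,0,1.5,0,0,0,10],[0,0,1.5,0,0,0,10],[0.2,0,1.5,0,0.003,0,10],[0,0,0,0,0,0,10]]]' >/dev/null
python3 -c "
from h import *
to([.571,.2874,.15],[179.93,.14,182.52])
im=snap('scene','s6.png')
cv2.imwrite('pics/c6.png',cv2.resize(im[250:370,330:450],(600,600),interpolation=cv2.INTER_CUBIC)[:,:,::-1])"
```

```text
t 18.05 pos [0.5699 0.2859 0.1509] rpy [ 179.72    0.2  -177.6 ] q [26.6 16.  13.8 87.5  0.2 24.2] F [-0.5  0.2 -2.7] open 0.0312
shift cm [-0.12  0.15  0.09] turn [ 0.004  0.001 -0.002] rows 0.1
```

View pics/c6.png

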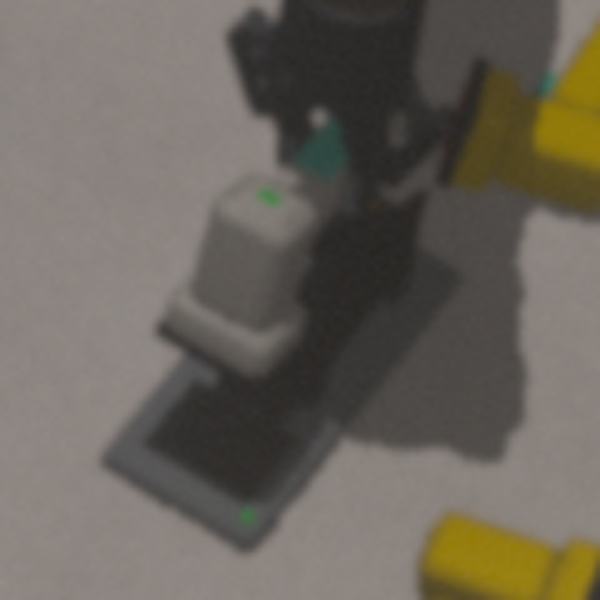

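The scanner hangs level over the cradle, in line with it. Lowering it carefully.

```bash

python3 -m pendant '[[[-0.12,0.15,0.8,0.004,0.001,-0.002,10],[0,0,1,0,0,0,10],[0.1,0,1,0,0.002,0,10],[0,0,0,0,0,0,10]]]' >/dev/null
python3 -c "
from h import *
to([.571,.2874,.0817],[179.93,.14,182.52])"
```

```text
t 18.43 pos [0.5728 0.2882 0.1278] rpy [ 179.77    0.48 -177.5 ] q [26.7 16.2 11.5 84.8  0.  24.2] F [-0.6 -0.3 -2.5] open 0.0317
shift cm [ 0.23 -0.09  4.61] turn [ 0.003  0.006 -0.   ] rows 1.1
```

```bash

python3 -m pendant '[[[0.2,-0.1,0.7,0.003,0.006,0,10],[0,0,0.7,0,0,0,10],[0.05,0,0.7,0,0.002,0,10],[0.05,0,0.7,0,0.002,0,10],[0,0,0,0,0,0,10]]]' >/dev/null
python3 -c "
from h import *
to([.571,.2874,.0817],[179.93,.14,182.52])"
```

```text
t 18.85 pos [0.5696 0.2871 0.0969] rpy [ 1.7996e+02 -1.6000e-01 -1.7750e+02] q [26.7 16.6  8.6 82.1  0.1 24.2] F [-0.6  0.2 -2.5] open 0.0311
shift cm [-0.15  0.02  1.52] turn [-0.001 -0.005 -0.   ] rows 0.4
```

```bash

python3 -m pendant '[[[-0.15,0,0.4,0,-0.005,0,10],[0,0,0.4,0,0,0,10],[0,0,0.4,0,0,0,10],[0,0,0.2,0,0,0,10],[0,0,0,0,0,0,10]]]' 
python3 -c "
from h import *
to([.571,.2874,.0817],[179.93,.14,182.52])"
```

```text
time: 19.27
ee_pos: [0.5714, 0.2872, 0.0816]
tcp_rot: [179.9, 0.2, -177.5]
wrist_force: [0.6, -0.0, -1.0]
opening: 0.0315
t 19.27 pos [0.5714 0.2872 0.0816] rpy [ 179.95    0.18 -177.5 ] q [26.7 16.7  7.  80.2 -0.  24.2] F [ 0.6 -0.  -1. ] open 0.0315
shift cm [ 0.04  0.02 -0.01] turn [-0.     0.001 -0.   ] rows 0.0
```

```bash

python3 -m pendant '[[[0,0,0.05,0,0,0,10],[0,0,0,0,0,0,10],[0,0,0,0,0,0,10],[0,0,0,0,0,0,10]]]' 
python3 -m pendant '[[[0,0,0,0,0,0,50],[0,0,0,0,0,0,60],[0,0,0,0,0,0,80],[0,0,0,0,0,0,100],[0,0,0,0,0,0,100]]]' 
python3 -m pendant '[[[0,0,0,0,0,0,100],[0,0,0,0,0,0,100]]]' 
python3 -m pendant '[[[0,0,-0.6,0,0,0,100],[0,0,-1.5,0,0,0,100],[0,0,-2,0,0,0,100],[0,0,-3,0,0,0,100],[0,0,-3,0,0,0,100]]]' 
python3 -m pendant '[[[0,0,-3,0,0,0,100],[3,0,-2,0,0,0,100],[3,0,0,0,0,0,100],[3,0,0,0,0,0,100],[3,0,0,0,0,0,100]]]'
python3 -m pendant '[[[3,-3,0,0,0,0,100],[3,-3,0,0,0,0,100],[3,-3,0,0,0,0,100],[0,-3,0,0,0,0,100],[0,0,0,0,0,0,100]]]'
python3 - <<'E'
from h import *
t=snap('top','t7.png')[:,:,::-1]; s=snap('scene','s7.png')[:,:,::-1]
t0=cv2.imread('pics/top0.png'); s0=cv2.imread('pics/scene0.png')
c=lambda im,x,y: cv2.resize(np.ascontiguousarray(im[y:y+90,x:x+120]),(400,300),interpolation=cv2.INTER_CUBIC)
cv2.imwrite('pics/c7.png',np.vstack([np.hstack([c(t0,180,180),c(t,180,180)]),np.hstack([c(s0,330,270),c(s,330,270)])]))
for n in('top','scene'):
  for k in ('scanner','window','rack','flask','slide_box'):
    for m in bot.mark_of(n,k)[:3]: print(n,k,np.round(m['uv'],1),round(m['confidence'],2))
E
```

```text
time: 19.6
ee_pos: [0.5717, 0.2873, 0.0821]
tcp_rot: [179.9, 0.3, -177.5]
wrist_force: [-0.0, -0.4, -3.3]
opening: 0.0311
time: 20.02
ee_pos: [0.5726, 0.2878, 0.0835]
tcp_rot: [179.9, 0.4, -177.5]
wrist_force: [0.2, -0.4, 0.5]
opening: 0.0841
time: 20.18
ee_pos: [0.5727, 0.2878, 0.0838]
tcp_rot: [179.8, 0.4, -177.5]
wrist_force: [-0.8, -1.0, -0.3]
opening: 0.0858
time: 20.6
ee_pos: [0.569, 0.286, 0.1816]
tcp_rot: [-179.9, -0.2, -177.5]
wrist_force: [0.9, 0.1, 0.4]
opening: 0.0852
time: 21.02
ee_pos: [0.4514, 0.2813, 0.2408]
tcp_rot: [179.9, 0.2, -177.7]
wrist_force: [0.1, 0.4, 0.0]
opening: 0.0853
time: 21.43
ee_pos: [0.3595, 0.1573, 0.2431]
tcp_rot: [179.8, 0.5, -177.3]
wrist_force: [0.3, 0.2, -0.6]
opening: 0.085
top scanner [228.1 225.3] 0.69
top scanner [223.  315.5] 0.62
top scanner [184.9 185.7] 0.57
top window [235.4 199.6] 0.92
top window [163.5 207.6] 0.76
top rack [321.8 207.7] 0.75
top flask [144.7 255.8] 0.84
top flask [231.7 225. ] 0.6
top slide_box [487.1 247.6] 0.55
scene scanner [390.2 300.5] 0.96
scene scanner [453.4 262.6] 0.84
scene scanner [414.1 387.4] 0.72
scene window [372.9 335.1] 0.89
scene window [451.3 369.7] 0.77
scene window [415.3 273.9] 0.67
scene rack [298.4 287.6] 0.93
scene flask [491.7 357.9] 0.6
scene slide_box [203.3 189.8] 0.6
```

View pics/c7.png

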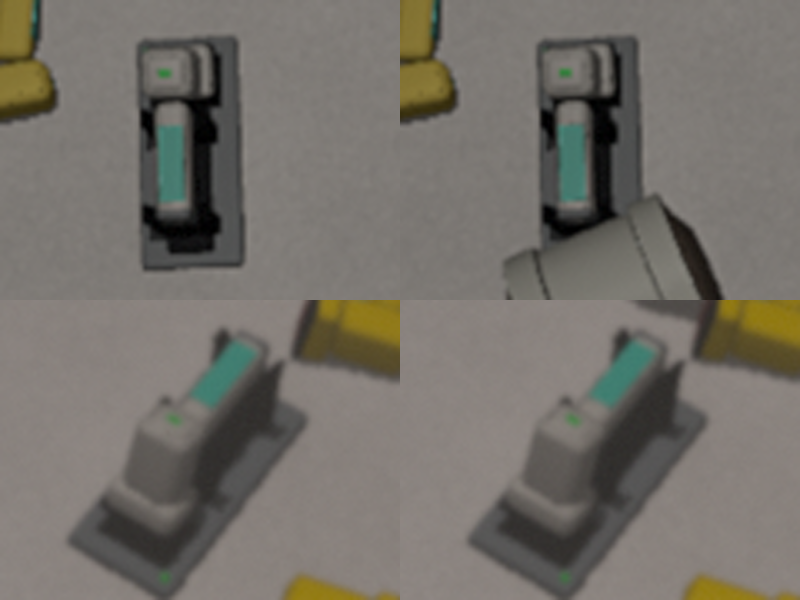

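The before and after crops match to within about a pixel, and the arm is clear. Handing in.

```bash
python3 -m pendant '[[[0,0,0,0,0,0,100],[0,0,0,0,0,0,100],[0,0,0,0,0,0,100]]]'; python3 -c "
from workcell import bot
print(bot.job_done())"
```

```text
time: 22.28
ee_pos: [0.3609, 0.161, 0.2412]
tcp_rot: [179.8, 0.3, -177.2]
wrist_force: [-0.2, 0.7, 0.9]
opening: 0.0854
the job is handed in; nothing more can be done
None
```

The scanner was aimed at the heater label, held still, put back in its cradle and released. I handed the job in at about 22 s, and no verdict was reported.

- **Aim:** I held the scanner still twice, for about 1.5 s and then about 2 s. In the second hold the computed focus was within 2 mm of the label's middle, the distance error was 8 mm and the beam was 0.6° off square. An overlay on both cameras, taken just before a last 4 mm trim, agreed with the first hold.
- **Return:** I lowered the scanner to the same grasp pose to within 1 mm and let go gently. The before and after pictures of the cradle match to about a pixel.
- **Other things:** The rack, flask and slide box marks stayed within the networks' scatter, the rack's top mark differing most, by about 4 px. Wrist force stayed around 4 N or less at every reading, and the arm is clear.
- **Disagreements:** The network's window marks differed from my geometry by 3–8 mm, in directions that did not agree. The network's label mark was about 10 mm off my label corners; I trusted the corners, which matched the known label size.
- **Mistake:** The first turn of the wrist ran joint 6 to the end of its range and pulled the arm off its path. I turned back the other way, and it cost only time.

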